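# Seat the bayonet collar of a filter column

## Robot

A 7-joint arm with a two-finger parallel gripper is mounted at the origin on the work surface. World frame = base frame: x ahead of the robot, y to its left, z up, the work surface at z = 0. Lengths are in m, angles in rad, forces in N, time in s.
With the tool pointing down it reaches from about 0.425 to 1.025 m from the base axis. Payload 3.6 kg.
Tool frame: the origin (TCP) lies at the very end of the fingers, on their centre line; the grasp point (between the pads) lies 19 mm behind it; z points along the fingers, y is the line along which they close (so a half turn about z gives the same grasp; the last joint's range is limited). The gripper opens to 85 mm and grips with 20 to 120 N. Pads are 22 mm wide; open, the fingers measure 114 mm over their backs; the gripper's body (76 mm by 85 mm) begins 54 mm behind the grasp point. The pads swing forward as they close: fully open they stand 13 mm farther back than shut.
Start: joints at [-1.262, 0.591, 0.048, 1.609, -0.033, 0.943, -0.034], TCP at [0.284, 0.667, 0.231] pointing down, gripper open.
Joint ranges: [-2.69, 2.69], [-0.47, 2.24], [-1.27, 1.36], [0.19, 2.51], [-1.53, 4.68], [0.08, 2.07], [-3.09, 3.09]. Speed limits (rad/s): [2.57, 2.57, 3.14, 3.14, 3.14, 3.14, 3.14].

## Interface

Orientations are given as a rotation vector (axis times angle).
In Python, from plant import manip, optics, close_job, models gives the robot as it stands.
- The arm moves only by the tool drive_tool, never from a script. Its argument "series" is a list of rows, each a list of 3 entries, a list of its own where there are three numbers: the opening, from 0 (shut) to 1 (fully open), then the shift along the tool's x, y, z in mm, then the turn about the tool's z in degrees. A call has 1 to 8 rows; each row shifts and turns the commanded pose from where the row before left it, along the tool's axes as they then stand; what a row does not reach is not made up. A row lasts 1/10 s, in which the tool goes at most 50 mm and 8.59 degrees, less where a joint would pass 70% of its speed; a pose out of reach is approached as far as the arm can. A call is refused whole if a number of a shift passes 50 or a number of a turn 8.59, either way. A call with a gripper value outside its range is refused whole. The fingers move at their own pace and stop on an object; "newtons" is the grip in N (left out, the last holds). Time passes only in rows, so rows that do not move let the fingers close. It gives the time, the measured TCP pose, the force, the opening and the grip force at its end, in the units of the state.
- manip.get_state(): the state, without advancing time (a new reading comes with each control period).
- optics.capture(name): name is "scene" or "side" or "wrist"; returns (picture, depth): 420x560x3 uint8, red, green, blue; 420x560 float32, m along the optical axis (not along the pixel's ray), 0 where there is no reading.
- optics.calibration(name): a dict with "fx", "fy", "cx", "cy" (pixels), "xyz" and "attitude" of the camera in the world. Camera axes: x right, y up, looking along -z (the intrinsics and any distortion apply to the point x, -y, -z); pixel columns grow to the right and rows downward; lengths in m; the calibration is good to about 2 mm. A picture is of the moment at which its call begins: read the wrist's pose just before it. calibration takes no time and is no camera call; for the wrist camera it gives the pose at the moment of the call.
- close_job(): hands the job in; it is judged then, once.
Trained networks look in the newest picture that a camera, given by its name, has taken for a name from the list of things; names that differ only in an ending like _2 or _b are one class to them, and where a whole thing is asked for, a point or a joint stands for the part that bears it (a point fixed in the world has none). Each returns a list of dicts, best first, with "p" (0 to 1); they miss things now and then, are a little off and sometimes report something else, mostly with a low value. They report only what shows in the picture. A call takes as long as a camera call. They do not tell look-alikes from the thing itself.
- models.search_frame(query, camera): "centre" ([row, column] in pixels, amid what is visible of it).
The state is a dict: "clock": time; "joint_pos": joint angles; "joint_velocities": joint speeds; "joint_efforts": joint torques, N m; "ee_pos": TCP position; "ee_rot": TCP orientation; "ft_force": force on the tool from outside, world axes, zero at the start; "wrist_torque": the same for the moment, N m; "finger_gap": opening from 0.0 (shut) to 1.0 (fully open); "finger_force": force on a finger pad.
Only numpy, scipy, OpenCV 4.12 (cv2) and the standard library are available. Lean on these libraries where they do the work, as an engineer would, in place of code of your own. Each camera call takes 0.05 s, during which the arm holds its last target. There are 200 camera calls.

## Task

Someone has parked a small amber bottle on top of the filter column's knurled collar: stand the bottle upright in the steel tray and let go of it. Then turn the collar until its hidden keyways drop over the pins of the spigot, push it down fully home against its spring, and finish while still holding it pushed home, for it springs up again if let go. Leave the jar, the beaker and the other things lying about where they are.

Things in the scene. Friction and masses are not known exactly. Their poses are not given: they have to be found in the camera images.
- stand: Fixed filter column: white plastic plate 120 x 120 x 12 mm, on it a clear tube with two flanges 80 mm wide (upper one's top at 82 mm), above them a steel shoulder 60 mm wide, top 86 mm above the table: the collar's stop. Out of it stands a steel spigot hidden by the collar. Origin on the table under the column's axis, z up; its yaw says nothing of the pins.
- seat (a point): Centre of the top of the column's steel shoulder, on the column's axis, 86 mm above the table; the collar is home when its underside lies here. Here stands the hidden spigot, 34 mm in diameter, its top 109 mm above the table, with three 6 mm pins 120 degrees apart whose tops are 94.5 mm above the table.
- sleeve (a joint): Travel (m, 0 = up, grows downwards) of the bright metal spring sleeve, 52 mm wide, that stands round the pins and carries the collar. It takes about 4 N to start it down and 7 N at the bottom of the collar's 10 mm stroke, and lifts the collar again when that is not held down.
- collar: Loose knurled dark metal collar, a closed cap 56 mm in diameter, 32 mm high, 0.1 kg, sitting over the spigot with 2 mm of radial play. Origin at the centre of its underside, z up; at the start 10 mm above the shoulder (96 mm above the table). Inside, in its lowest 12 mm, are three keyways 11 mm wide, 120 degrees apart, unseen from outside. Grip it across its diameter from above.
- collar_top (a point): Centre of the collar's flat top, at the start 128 mm above the table. The keyways come over the pins (to within about 0.1 rad) on turning the collar clockwise seen from above by 0.35 to 1.30 rad, different each time (anticlockwise: 2.09 less that). Anywhere else it goes down 1.5 mm and stops hard on the pins; there it goes down the full 10 mm.
- bottle: Small closed amber bottle with a paper label and a black cap, body 40 mm in diameter, 85 mm high in all, about 0.12 kg, at the start standing on top of the collar, up to 6 mm off its centre. Origin at the centre of its underside, z up.
- tray: Fixed open steel tray, outer size 140 (x) x 200 (y) x 25 mm high, walls and floor 4 to 5 mm thick. Origin on the table under its centre, z up. A jar stands in its +y half; its -y half is empty. The tray and the column may change sides.
- jar: Bystander: glass jar with a white lid, 42 mm in diameter, 55 mm high, standing in the tray's +y half (about 55 mm from the tray's centre). Origin at the centre of its underside.
- beaker: Bystander: open glass beaker, 60 mm wide, 75 mm high, on the table between the column and the tray, towards the far side. Origin at the centre of its underside.
- tape: Bystander: brown cardboard tape core, 54 mm wide, 22 mm high, lying flat between the column and the tray, towards the robot. Origin at the centre of its underside.
- screwdriver: Bystander: yellow-handled screwdriver, about 200 mm long, lying beyond the tray and column on the -y side, before the clear tubes.
- pliers: Bystander: red-handled pliers, about 160 mm long, lying beyond on the +y side, before the grey pump.
There are look-alikes about, which are no part of the job. Leave any pink look-alike of the bottle alone. Of the things shaped like the stand, the white one is meant.

How it is judged:
By the outcome, as a careful person would: the job done as asked, in the order asked, and still so for the second after the job is handed in, while the arm keeps its last pose, push and grip.
It also fails if it takes over 64 s, if anything falls off the work surface, if the arm or the gripper's body presses on something with over 40 N, if the wrist force passes 120 N, or if a joint passes its speed limit or range.

## Working session

There is one attempt and no reset: what is moved stays moved. The work goes in short steps, Python scripts to look and compute and a tool call to move; the robot and the scene stay as the last step left them, time stands still between calls to the robot, and variables do not carry over. Pictures are saved under pics/ and viewed, at most 10 in all, crops included, and the job is handed in when it is done.

Besides the shell and the picture viewer there is one more tool, called after "Call:" as name(argument=value, ...), one argument or row to a line, values as JSON. drive_tool: Moves the arm, as the interface text tells. Its arguments: {"type":"object","properties":{"series":{"type":"array","items":{"type":"array"}},"newtons":{"type":"number"}},"required":["series"]}

```bash
mkdir -p pics; cat > h.py <<'E'
import numpy as np, cv2
from scipy.spatial.transform import Rotation as R
from plant import manip, optics, close_job, models
def cal(n):
    c=optics.calibration(n); a=np.array(c["attitude"],float)
    M=R.from_rotvec(a).as_matrix() if a.size==3 else (a if a.shape==(3,3) else R.from_quat(a).as_matrix())
    return c,M,np.array(c["xyz"])
def cloud(n,d,k=None):
    c,M,t=k or cal(n); v,u=np.mgrid[:d.shape[0],:d.shape[1]]
    P=np.stack([(u-c["cx"])/c["fx"]*d,-(v-c["cy"])/c["fy"]*d,-d],-1)@M.T+t
    P[d<=0]=np.nan; return P
E
python3 - <<'E'
from h import *
print(manip.get_state())
ims=[]
for n in("scene","side"):
    p,d=optics.capture(n); print(n,optics.calibration(n)); P=cloud(n,d); np.save(n,P)
    cv2.imwrite(f"pics/{n}.png",p[...,::-1])
    for q in("stand","collar","bottle","tray","jar","beaker","tape"):
        for r in models.search_frame(q,n)[:3]:
            a,b=map(int,np.round(r["centre"])); print(q,round(r["p"],2),a,b,P[a,b].round(3))
E
```

```text
{'clock': 0.0, 'joint_pos': array([-1.26153056,  0.59213297,  0.04831389,  1.60986218, -0.03330307,
        0.94268329, -0.03368114]), 'joint_velocities': array([-0.00051987, -0.00148113,  0.000783  ,  0.00069805,  0.00084913,
       -0.00148738,  0.00174697]), 'joint_efforts': array([ 3.06245056e-04, -5.48696816e+01,  1.54663838e+00, -1.98119062e+01,
        9.32610972e-03,  8.73396406e-03, -1.62262864e-05]), 'ee_pos': array([0.28384579, 0.66620821, 0.23011639]), 'ee_rot': array([-0.62819972, -3.07781182,  0.00354592]), 'ft_force': array([-1.79177621,  0.25229981, -0.2240559 ]), 'wrist_torque': array([-0.03668992,  0.02307843,  0.0115003 ]), 'finger_force': 0.0, 'finger_gap': 0.9977469207520695}
scene {'fx': 535.546896022425, 'fy': 535.546896022425, 'cx': 286.64145444538354, 'cy': 215.07815648884275, 'xyz': array([ 1.61239906, -0.14394161,  1.10493579]), 'attitude': array([0.69285646, 0.55139188, 1.2986312 ])}
stand 0.82 210 329 [0.496 0.219 0.039]
stand 0.7 192 388 [0.459 0.413 0.048]
collar 0.58 223 261 [ 0.472  0.019 -0.002]
collar 0.49 189 331 [0.489 0.221 0.114]
bottle 0.67 174 333 [0.487 0.224 0.167]
bottle 0.52 235 338 [0.608 0.215 0.046]
tray 0.69 258 168 [ 0.57  -0.257  0.004]
jar 0.77 258 188 [ 0.623 -0.2    0.05 ]
beaker 0.88 256 263 [ 0.634 -0.001  0.03 ]
beaker 0.59 257 186 [ 0.624 -0.205  0.056]
tape 0.56 220 260 [0.464 0.017 0.003]
tape 0.37 274 319 [0.71  0.137 0.014]
side {'fx': 413.64902628910295, 'fy': 413.64902628910295, 'cx': 279.0198459483387, 'cy': 212.93017710062654, 'xyz': array([ 0.41985399, -0.52440389,  0.8843715 ]), 'attitude': array([ 0.66437938, -0.09325436, -0.22892064])}
stand 0.89 146 203 [0.431 0.394 0.063]
collar 0.58 174 223 [0.466 0.209 0.127]
bottle 0.93 156 223 [0.472 0.217 0.181]
bottle 0.75 185 268 [0.581 0.209 0.056]
tray 0.82 363 307 [ 0.559 -0.256  0.003]
jar 0.93 324 323 [ 0.605 -0.203  0.059]
beaker 0.95 244 312 [0.653 0.024 0.015]
tape 0.89 255 247 [0.487 0.033 0.011]
```

View pics/scene.png

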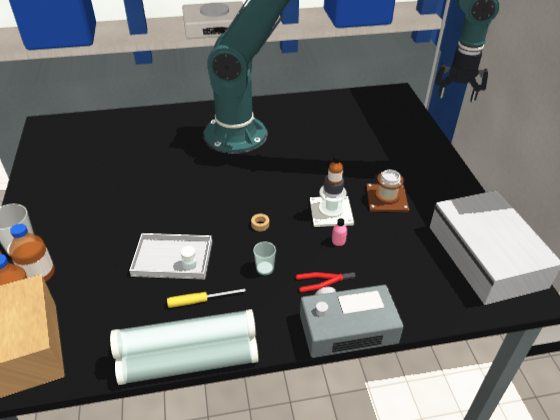

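View pics/side.png

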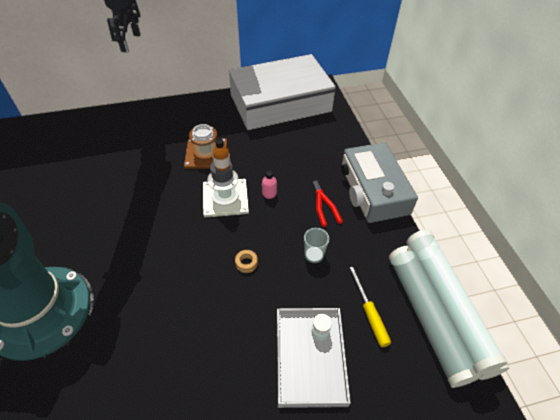

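```bash
python3 - <<'E'
from h import *
for n in("scene","side"):
    P=np.load(n+".npy")
    def sel(x,y,z):
        m=(P[...,0]>x[0])&(P[...,0]<x[1])&(P[...,1]>y[0])&(P[...,1]<y[1])&(P[...,2]>z[0])&(P[...,2]<z[1]); return P[m]
    for nm,a in dict(bottle_body=((.4,.6),(.15,.29),(.14,.185)),bottle_top=((.4,.6),(.15,.29),(.205,.23)),collar=((.4,.6),(.15,.29),(.1,.124)),shoulder=((.4,.6),(.15,.29),(.078,.09)),plate=((.38,.6),(.12,.32),(.006,.02)),
      tray_rim=((.4,.75),(-.4,-.08),(.015,.03)),jar_top=((.5,.75),(-.3,-.1),(.045,.07)),beaker=((.55,.75),(-.06,.08),(.03,.09)), tape=((.4,.56),(-.05,.1),(.012,.03))).items():
        Q=sel(*a); print(n,nm,len(Q),*( (Q.min(0).round(3),Q.max(0).round(3),np.median(Q,0).round(3)) if len(Q) else ()))
E
```

```text
scene bottle_body 196 [0.456 0.213 0.14 ] [0.496 0.255 0.185] [0.485 0.228 0.166]
scene bottle_top 37 [0.46  0.224 0.206] [0.483 0.243 0.216] [0.475 0.233 0.211]
scene collar 131 [0.448 0.204 0.1  ] [0.499 0.261 0.124] [0.488 0.227 0.114]
scene shoulder 221 [0.438 0.193 0.078] [0.599 0.273 0.09 ] [0.49  0.223 0.083]
scene plate 660 [0.386 0.152 0.006] [0.598 0.309 0.02 ] [0.492 0.211 0.011]
scene tray_rim 1018 [ 0.478 -0.358  0.015] [ 0.748 -0.082  0.03 ] [ 0.631 -0.221  0.022]
scene jar_top 155 [ 0.584 -0.22   0.046] [ 0.627 -0.183  0.064] [ 0.611 -0.2    0.057]
scene beaker 470 [ 0.622 -0.031  0.03 ] [0.684 0.028 0.079] [ 0.648 -0.001  0.057]
scene tape 173 [ 0.451 -0.013  0.012] [0.512 0.04  0.026] [0.484 0.013 0.02 ]
side bottle_body 233 [0.449 0.214 0.14 ] [0.49  0.242 0.185] [0.468 0.221 0.166]
side bottle_top 57 [0.46  0.225 0.205] [0.478 0.247 0.216] [0.469 0.232 0.214]
side collar 143 [0.438 0.206 0.1  ] [0.494 0.236 0.124] [0.464 0.213 0.112]
side shoulder 305 [0.427 0.195 0.078] [0.597 0.264 0.09 ] [0.471 0.217 0.084]
side plate 922 [0.389 0.139 0.006] [0.599 0.315 0.02 ] [0.467 0.206 0.014]
side tray_rim 1543 [ 0.481 -0.356  0.015] [ 0.745 -0.081  0.03 ] [ 0.628 -0.222  0.025]
side jar_top 279 [ 0.587 -0.218  0.046] [ 0.624 -0.18   0.066] [ 0.604 -0.201  0.06 ]
side beaker 524 [ 0.623 -0.028  0.03 ] [0.682 0.032 0.079] [0.653 0.007 0.058]
side tape 283 [ 0.456 -0.012  0.012] [0.509 0.043 0.028] [0.482 0.012 0.023]
```

Scene: the amber bottle stands on the white stand's collar at px (333,175). The pink look-alike is at (340,235), the brown stand at (388,190), the tray at (172,256) with the jar in its +y half at (188,257).

```bash
python3 - <<'E'
from h import *
s=manip.get_state(); M=R.from_rotvec(s["ee_rot"]).as_matrix(); print(M.round(3))
for n in("scene","side"):
    P=np.load(n+".npy").reshape(-1,3)
    m=(P[:,0]>.45)&(P[:,0]<.67)&(P[:,1]>-.4)&(P[:,1]<-.13)&(P[:,2]>.018)&(P[:,2]<.032); Q=P[m]
    Q=Q[np.hypot(Q[:,0]-.606,Q[:,1]+.2)>.03]
    print(n,cv2.minAreaRect(Q[:,:2].astype(np.float32)))
print((M.T@(np.array([.471,.233,.270])-s["ee_pos"])*1000).round(1))
E
```

```text
[[-0.92   0.392  0.   ]
 [ 0.392  0.92   0.   ]
 [-0.     0.    -1.   ]]
scene ((0.5704993605613708, -0.24602916836738586), (0.20173893868923187, 0.1481880098581314), 76.50267791748047)
side ((0.5705819725990295, -0.24300014972686768), (0.20150530338287354, 0.1401907503604889), 76.6723861694336)
[-341.9 -326.   -38.7]
```

Call:
drive_tool(
  series=[
    [1, [-34, -33, -5], 0],
    [1, [-34, -33, -5], 0],
    [1, [-34, -33, -5], 0],
    [1, [-34, -33, -5], 0],
    [1, [-34, -33, -5], 0],
    [1, [-34, -33, -5], 0],
    [1, [-34, -33, -5], 0],
    [1, [-34, -33, -5], 0],
  ],
  newtons=40,
)

```text
clock: 1.6
ee_pos: [0.4316, 0.3157, 0.2719]
ee_rot: [0.628, 3.078, 0.001]
ft_force: [1.1, 0.1, -0.1]
finger_gap: 0.999
finger_force: 0.0
```

Call:
drive_tool(
  series=[
    [1, [0, 0, 0], 8.5],
    [1, [0, 0, 0], 8.5],
    [1, [0, 0, 0], 8.5],
    [1, [0, 0, 0], 8.5],
    [1, [0, 0, 0], 8.5],
    [1, [0, 0, 0], 0],
  ],
)

```text
clock: 2.2
ee_pos: [0.431, 0.3176, 0.2715]
ee_rot: [1.701, 2.641, 0.0]
ft_force: [0.3, -0.0, 0.2]
finger_gap: 1.003
finger_force: 0.0
```

```bash
cat >> h.py <<'E'
def off(x,y,z):
    s=manip.get_state(); M=R.from_rotvec(s["ee_rot"]).as_matrix()
    print("tcp",s["ee_pos"].round(4),"ydir",np.degrees(np.arctan2(M[1,1],M[0,1])).round(1),"tilt",M[2].round(4),"F",s["ft_force"].round(1),"gap",round(s["finger_gap"],3),"ff",round(s["finger_force"],1),"q",s["joint_pos"].round(2))
    print("move",(M.T@(np.array([x,y,z])-s["ee_pos"])*1000).round(1))
E
python3 - <<'E'
from h import *
k=cal("wrist");p,d=optics.capture("wrist"); P=cloud("wrist",d,k); cv2.imwrite("pics/w1.png",p[...,::-1])
for z0,z1 in((.145,.175),(.205,.22),(.1,.131),(.08,.089)):
    m=(P[...,2]>z0)&(P[...,2]<z1)&(np.hypot(P[...,0]-.47,P[...,1]-.233)<.045);Q=P[m]
    if len(Q): print(z0,len(Q),Q.min(0).round(4),Q.max(0).round(4))
off(.471,.233,.147)
E
```

```text
0.145 786 [0.448 0.227 0.145] [0.4874 0.2578 0.175 ]
0.205 593 [0.4584 0.2264 0.205 ] [0.4783 0.2474 0.2147]
0.1 1444 [0.4366 0.2111 0.1   ] [0.4921 0.2653 0.131 ]
0.08 1317 [0.4254 0.2049 0.08  ] [0.5042 0.277  0.089 ]
tcp [0.4309 0.3177 0.2715] ydir 24.6 tilt [-1.e-04  4.e-04 -1.e+00] F [-0.1  0.6 -0.7] gap 0.997 ff 0.0 q [-0.93  0.31  0.26  2.   -0.11  0.84 -0.18]
move [-93.6   1.2 124.5]
```

View pics/w1.png

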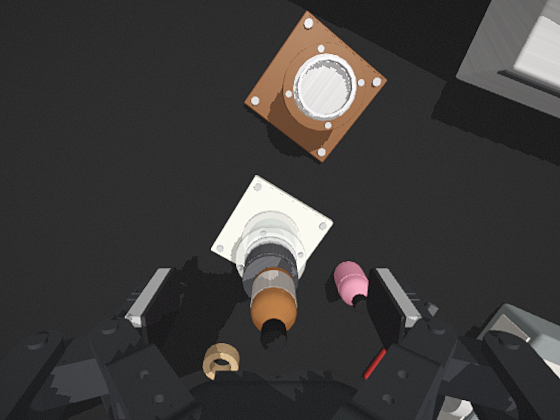

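The wrist view shows the amber bottle and collar at (272,300), between the open fingers. The brown look-alike is at (322,88), the pink one at (350,282).

Call:
drive_tool(
  series=[
    [1, [-45, 0, 0], 0],
    [1, [-45, 0, 0], 0],
    [1, [0, 0, 0], 0],
    [1, [0, 0, 30], 0],
    [1, [0, 0, 30], 0],
    [1, [0, 0, 30], 0],
    [1, [0, 0, 30], 0],
    [1, [0, 0, 0], 0],
  ],
)

```text
clock: 3.05
ee_pos: [0.4655, 0.2346, 0.1483]
ee_rot: [-1.696, -2.64, 0.011]
ft_force: [0.0, 0.1, 0.3]
finger_gap: 1.001
finger_force: 0.0
```

```bash
python3 - <<'E'
from h import *
k=cal("wrist");p,d=optics.capture("wrist"); cv2.imwrite("pics/w2.png",p[...,::-1])
off(.469,.2355,.147)
E
```

```text
tcp [0.4669 0.2352 0.1501] ydir 24.5 tilt [-2.0e-04 -4.1e-03 -1.0e+00] F [-0.4  0.   0.7] gap 1.0 ff 0.0 q [-0.73  0.47  0.23  2.13 -0.2   0.56  0.08]
move [-0.6  2.   3.1]
```

View pics/w2.png

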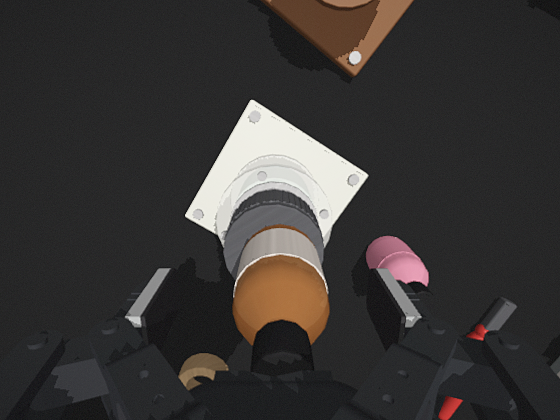

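The bottle (col ~281) sits between the fingers (152..395), slightly toward +y. I'll centre and close.

Call:
drive_tool(
  series=[
    [1, [0, 1.5, 2], 0],
    [0, [0, 0, 0], 0],
    [0, [0, 0, 0], 0],
    [0, [0, 0, 0], 0],
    [0, [0, 0, 0], 0],
    [0, [0, 0, 0], 0],
    [0, [0, 0, 0], 0],
    [0, [0, 0, 0], 0],
  ],
  newtons=40,
)

```text
clock: 3.9
ee_pos: [0.4696, 0.2363, 0.1494]
ee_rot: [1.701, 2.641, 0.001]
ft_force: [-0.1, 0.0, 1.7]
finger_gap: 0.456
finger_force: 40.0
```

Call:
drive_tool(
  series=[
    [0, [0, 0, 0], 0],
    [0, [0, 0, -10], 0],
    [0, [0, 0, -15], 0],
    [0, [0, 0, -20], 0],
    [0, [0, 0, -20], 0],
    [0, [0, 0, -20], 0],
    [0, [0, 0, -20], 0],
    [0, [0, 0, 0], 0],
  ],
)

```text
clock: 4.7
ee_pos: [0.4712, 0.2368, 0.257]
ee_rot: [1.7, 2.639, 0.008]
ft_force: [1.0, -0.2, -0.9]
finger_gap: 0.455
finger_force: 40.3
```

```bash
python3 - <<'E'
from h import *
off(.559,-.294,.25)
p,d=optics.capture("side");P=cloud("side",d)
for a in(((.42,.52),(.18,.28),(.128,.3)),((.42,.52),(.18,.29),(.09,.130))):
    m=np.all([(P[...,i]>a[i][0])&(P[...,i]<a[i][1]) for i in range(3)],0); 
    if m.any(): print(m.sum(),P[m].min(0).round(3),P[m].max(0).round(3))
b=p[90:260,150:310,::-1]; cv2.imwrite("pics/s2.png",cv2.resize(b,None,fx=3,fy=3))
E
```

```text
tcp [0.4712 0.2368 0.257 ] ydir 24.4 tilt [ 7.0e-04  5.6e-03 -1.0e+00] F [ 1.  -0.2 -0.9] gap 0.455 ff 40.3 q [-0.78  0.32  0.29  2.04 -0.13  0.79  0.01]
move [-519.6 -139.4    5.8]
788 [0.439 0.207 0.128] [0.505 0.264 0.3  ]
391 [0.438 0.206 0.09 ] [0.494 0.265 0.13 ]
```

View pics/s2.png

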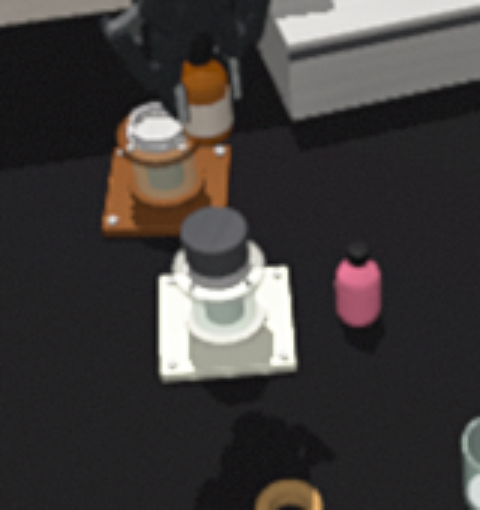

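The bottle hangs in the gripper and the collar is clear at (215,240). Now I'll carry it to the tray.

Call:
drive_tool(
  series=[
    [0, [-20, -6, 0], 0],
    [0, [-40, -10, 0], 0],
    [0, [-40, -11, 0], 0],
    [0, [-40, -11, 0], 0],
    [0, [-40, -11, 0], 0],
    [0, [-40, -11, 0], 0],
    [0, [-40, -11, 0], 0],
    [0, [-40, -11, 0], 0],
  ],
)

```text
clock: 5.55
ee_pos: [0.5179, -0.0724, 0.253]
ee_rot: [-1.7, -2.639, 0.002]
ft_force: [1.1, -0.5, -0.9]
finger_gap: 0.455
finger_force: 40.3
```

Call:
drive_tool(
  series=[
    [0, [-40, -11, 0], 0],
    [0, [-40, -11, 0], 0],
    [0, [-40, -11, 0], 0],
    [0, [-40, -11, 0], 0],
    [0, [-25, -8, 0], 0],
    [0, [0, 0, 0], 8],
    [0, [0, 0, 0], 8],
    [0, [0, 0, 0], 8],
  ],
)

```text
clock: 6.35
ee_pos: [0.5469, -0.2609, 0.2525]
ee_rot: [-2.219, -2.22, 0.002]
ft_force: [0.3, 0.3, -1.2]
finger_gap: 0.452
finger_force: 40.4
```

Call:
drive_tool(
  series=[
    [0, [0, 0, 0], 8],
    [0, [0, 0, 0], 6],
    [0, [0, 0, 0], 0],
    [0, [0, 0, 0], 0],
  ],
)

```text
clock: 6.75
ee_pos: [0.5474, -0.2604, 0.2532]
ee_rot: [-2.465, -1.945, 0.002]
ft_force: [0.0, 0.7, -1.7]
finger_gap: 0.451
finger_force: 40.4
```

```bash
python3 - <<'E'
from h import *
k=cal("wrist");p,d=optics.capture("wrist"); cv2.imwrite("pics/w3.png",p[...,::-1])
P=cloud("wrist",d,k)
m=(P[...,2]>.018)&(P[...,2]<.03)&(P[...,0]>.45)&(P[...,0]<.68)&(P[...,1]<-.13)&(P[...,1]>-.4);Q=P[m][:,:2]
Q=Q[np.hypot(Q[:,0]-.606,Q[:,1]+.2)>.03]
print(len(Q),cv2.minAreaRect(Q.astype(np.float32)))
off(.559,-.294,.10)
E
```

```text
2341 ((0.5694063901901245, -0.24305519461631775), (0.19938160479068756, 0.14014571905136108), 76.7776107788086)
tcp [ 0.5476 -0.2606  0.2535] ydir -13.5 tilt [ 1.0e-04 -1.5e-03 -1.0e+00] F [ 0.3 -0.6 -1.2] gap 0.455 ff 40.4 q [-0.04  0.47  0.57  1.88 -0.32  0.89  0.46]
move [-29.9  19.1 153.5]
```

View pics/w3.png

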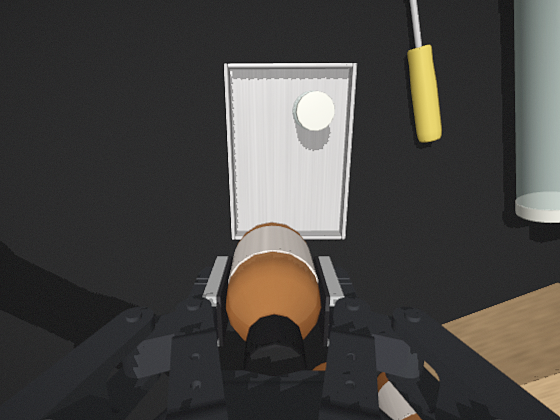

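The tray is seen at (290,150) with the jar at (315,110); the bottle is held upright. I'll go over the empty half and lower.

Call:
drive_tool(
  series=[
    [0, [-15, 9, 0], 0],
    [0, [-15, 10, 0], 0],
    [0, [0, 0, 40], 0],
    [0, [0, 0, 40], 0],
    [0, [0, 0, 40], 0],
    [0, [0, 0, 40], 0],
    [0, [0, 0, 35], 0],
    [0, [0, 0, 15], 0],
  ],
)

```text
clock: 7.6
ee_pos: [0.5581, -0.2955, 0.0409]
ee_rot: [-2.467, -1.94, 0.003]
ft_force: [-0.1, 0.3, -0.8]
finger_gap: 0.455
finger_force: 40.5
```

Call:
drive_tool(
  series=[
    [0, [0, 0, 5], 0],
    [0, [0, 0, 3], 0],
    [0, [0, 0, 0], 0],
    [0, [0, 0, 0], 0],
  ],
)

```text
clock: 8.0
ee_pos: [0.5606, -0.2952, 0.0379]
ee_rot: [2.466, 1.942, 0.002]
ft_force: [0.5, 0.4, 0.2]
finger_gap: 0.453
finger_force: 40.5
```

Call:
drive_tool(
  series=[
    [0, [0, 0, 3], 0],
    [0, [0, 0, 3], 0],
    [0, [0, 0, 2], 0],
    [0, [0, 0, 2], 0],
    [0, [0, 0, 0], 0],
  ],
)

```text
clock: 8.5
ee_pos: [0.5595, -0.2944, 0.027]
ee_rot: [-2.468, -1.943, -0.001]
ft_force: [-1.2, 1.6, 4.1]
finger_gap: 0.456
finger_force: 41.0
```

Call:
drive_tool(
  series=[
    [0, [0, 0, 0.5], 0],
    [0, [0, 0, 0], 0],
    [0.6, [0, 0, 0], 0],
    [0.75, [0, 0, 0], 0],
    [0.75, [0, 0, 0], 0],
    [0.75, [0, 0, 0], 0],
    [0.75, [0, 0, -15], 0],
    [0.75, [0, 0, -20], 0],
  ],
)

```text
clock: 9.3
ee_pos: [0.5587, -0.2941, 0.0609]
ee_rot: [-2.467, -1.942, 0.002]
ft_force: [0.9, -0.2, 0.5]
finger_gap: 0.752
finger_force: 0.0
```

Call:
drive_tool(
  series=[
    [0.8, [0, 0, -40], 0],
    [0.8, [0, 0, -40], 0],
    [0.8, [0, 0, -40], 0],
    [0.8, [0, 0, -40], 0],
    [1, [0, 0, 0], 0],
  ],
)

```text
clock: 9.8
ee_pos: [0.5625, -0.2973, 0.2279]
ee_rot: [2.46, 1.935, 0.008]
ft_force: [-0.1, 0.1, 0.4]
finger_gap: 0.946
finger_force: 0.0
```

```bash
python3 - <<'E'
from h import *
p,d=optics.capture("side");P=cloud("side",d)
print(models.search_frame("bottle","side")[:3])
m=(P[...,2]>.055)&(P[...,2]<.12)&(P[...,0]>.48)&(P[...,0]<.63)&(P[...,1]<-.235)&(P[...,1]>-.36)
print(m.sum(),P[m].min(0),P[m].max(0))
cv2.imwrite("pics/s3.png",cv2.resize(p[260:420,200:420,::-1],None,fx=3,fy=3))
off(.466,.2355,.2)
E
```

```text
[{'centre': [373.3, 313.5], 'p': 0.67}, {'centre': [190.6, 263.0], 'p': 0.5}]
325 [ 0.54084084 -0.31228024  0.05502927] [ 0.57786982 -0.27468639  0.09221242]
tcp [ 0.5599 -0.2947  0.2227] ydir -13.6 tilt [-1.e-04  3.e-03 -1.e+00] F [-0.4  0.5  0.1] gap 0.999 ff 0.0 q [ 0.03  0.54  0.56  1.85 -0.37  0.85  0.53]
move [ 493.3 -215.8   22. ]
```

View pics/s3.png

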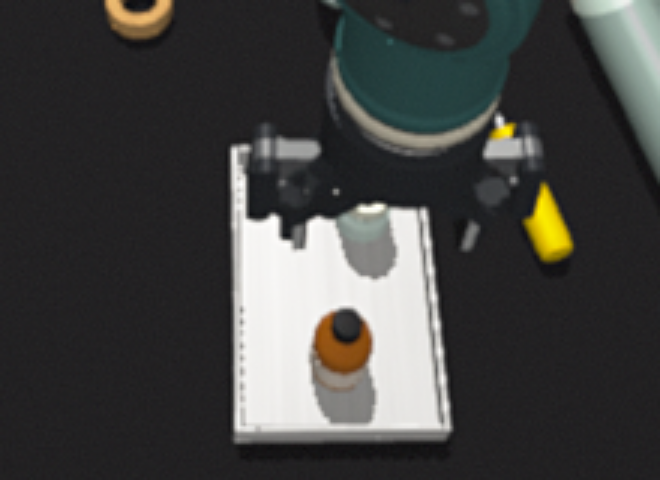

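The bottle stands upright in the tray at (343,345), released. Back to the collar.

Call:
drive_tool(
  series=[
    [1, [41, -18, 0], 0],
    [1, [41, -18, 0], 0],
    [1, [41, -18, 0], 0],
    [1, [41, -18, 0], 0],
    [1, [41, -18, 0], 0],
    [1, [41, -18, 0], 0],
    [1, [41, -18, 0], 0],
    [1, [41, -18, 0], 0],
  ],
)

```text
clock: 10.7
ee_pos: [0.4945, 0.0598, 0.2196]
ee_rot: [-2.467, -1.942, 0.005]
ft_force: [0.8, 0.5, -0.4]
finger_gap: 0.999
finger_force: 0.0
```

Call:
drive_tool(
  series=[
    [1, [41, -18, 0], 0],
    [1, [41, -18, 0], 0],
    [1, [41, -18, 0], 0],
    [1, [21, -10, 0], 0],
    [1, [0, 0, 0], 0],
    [1, [0, 0, 0], 0],
  ],
)

```text
clock: 11.3
ee_pos: [0.467, 0.2127, 0.2197]
ee_rot: [2.467, 1.945, -0.005]
ft_force: [-0.0, 0.0, -0.6]
finger_gap: 1.0
finger_force: 0.0
```

```bash
python3 - <<'E'
from h import *
k=cal("wrist");p,d=optics.capture("wrist"); P=cloud("wrist",d,k); cv2.imwrite("pics/w4.png",p[...,::-1])
for z0,z1 in((.123,.132),(.079,.089)):
    m=(P[...,2]>z0)&(P[...,2]<z1)&(np.hypot(P[...,0]-.466,P[...,1]-.235)<.045);Q=P[m]
    if len(Q): print(z0,len(Q),Q.min(0).round(4),Q.max(0).round(4),cv2.minEnclosingCircle(Q[:,:2].astype(np.float32)))
off(.466,.2355,.099)
E
```

```text
0.123 4301 [0.4376 0.2094 0.1232] [0.4932 0.2645 0.1307] ((0.4652707576751709, 0.23668591678142548), 0.02792670950293541)
0.079 2017 [0.4259 0.2024 0.0792] [0.5049 0.2764 0.088 ] ((0.4652596116065979, 0.2367817908525467), 0.039969585835933685)
tcp [0.4674 0.2117 0.22  ] ydir -13.6 tilt [-0.0023 -0.0012 -1.    ] F [-0.2 -1.1 -0.2] gap 0.995 ff 0.0 q [-0.96  0.39  0.58  2.11 -0.32  0.73 -0.41]
move [ 23.1  -6.9 121. ]
```

Call:
drive_tool(
  series=[
    [1, [23.5, -7.5, 0], 0],
    [1, [0, 0, 30], 0],
    [1, [0, 0, 30], 0],
    [1, [0, 0, 30], 0],
    [1, [0, 0, 20], 0],
    [1, [0, 0, 11], 0],
    [1, [0, 0, 0], 0],
    [1, [0, 0, 0], 0],
  ],
)

```text
clock: 12.15
ee_pos: [0.467, 0.2369, 0.1003]
ee_rot: [2.47, 1.941, 0.001]
ft_force: [0.2, -0.4, 0.0]
finger_gap: 1.002
finger_force: 0.0
```

```bash
python3 - <<'E'
from h import *
off(.4655,.2363,.099)
E
```

```text
tcp [0.467  0.2369 0.1003] ydir -13.7 tilt [ 1.e-04  7.e-04 -1.e+00] F [ 0.2 -0.4  0. ] gap 1.002 ff 0.0 q [-0.85  0.58  0.41  2.17 -0.49  0.48 -0.3 ]
move [-0.9 -1.4  1.3]
```

Call:
drive_tool(
  series=[
    [0, [0, -1, 0], 0],
    [0, [0, 0, 0], 0],
    [0, [0, 0, 0], 0],
    [0, [0, 0, 0], 0],
    [0, [0, 0, 0], 0],
    [0, [0, 0, 0], 0],
  ],
  newtons=50,
)

```text
clock: 12.75
ee_pos: [0.4659, 0.2383, 0.1001]
ee_rot: [2.468, 1.943, 0.002]
ft_force: [0.5, 0.1, 3.1]
finger_gap: 0.638
finger_force: 52.0
```

Call:
drive_tool(
  series=[
    [0, [0, 0, 1], 0],
    [0, [0, 0, 1], 0],
    [0, [0, 0, 1], 0],
    [0, [0, 0, 1], 0],
    [0, [0, 0, 0], 0],
    [0, [0, 0, 0], 0],
  ],
)

```text
clock: 13.35
ee_pos: [0.466, 0.2384, 0.0989]
ee_rot: [-2.467, -1.941, -0.003]
ft_force: [-5.7, -1.4, 31.8]
finger_gap: 0.641
finger_force: 55.1
```

Call:
drive_tool(
  series=[
    [0, [0, 0, -1.5], 0],
    [0, [0, 0, 0], 4],
    [0, [0, 0, 0], 4],
    [0, [0, 0, 0], 4],
    [0, [0, 0, 0], 4],
    [0, [0, 0, 0], 0],
  ],
)

```text
clock: 13.95
ee_pos: [0.4678, 0.2383, 0.0993]
ee_rot: [2.717, 1.576, 0.007]
ft_force: [-0.4, -0.7, 18.2]
finger_gap: 0.644
finger_force: 53.5
```

Call:
drive_tool(
  series=[
    [0, [0, 0, 0], 4],
    [0, [0, 0, 0], 2],
    [0, [0, 0, 0], 0],
  ],
)

```text
clock: 14.25
ee_pos: [0.4684, 0.2379, 0.099]
ee_rot: [2.794, 1.433, 0.009]
ft_force: [1.2, -1.6, 13.9]
finger_gap: 0.638
finger_force: 53.1
```

Call:
drive_tool(
  series=[
    [0, [0, 0, 0], 3],
    [0, [0, 0, 0], 3],
    [0, [0, 0, 0], 0],
  ],
)

```text
clock: 14.55
ee_pos: [0.467, 0.2379, 0.0978]
ee_rot: [2.865, 1.286, 0.005]
ft_force: [2.5, -0.7, 4.8]
finger_gap: 0.637
finger_force: 52.2
```

Call:
drive_tool(
  series=[
    [0, [0, 0, 0], 3],
    [0, [0, 0, 0], 3],
    [0, [0, 0, 0], 0],
  ],
)

```text
clock: 14.85
ee_pos: [0.4662, 0.2382, 0.0975]
ee_rot: [2.928, 1.137, 0.003]
ft_force: [2.2, 0.1, 4.3]
finger_gap: 0.636
finger_force: 52.2
```

The push force dropped from 14 N to 4.8 N, so the keyways are over the pins. Pushing down.

Call:
drive_tool(
  series=[
    [0, [0, 0, 2], 0],
    [0, [0, 0, 2], 0],
    [0, [0, 0, 2], 0],
    [0, [0, 0, 0], 0],
  ],
)

```text
clock: 15.25
ee_pos: [0.4663, 0.2382, 0.0916]
ee_rot: [-2.928, -1.138, -0.003]
ft_force: [2.5, 0.1, 5.4]
finger_gap: 0.639
finger_force: 52.3
```

Call:
drive_tool(
  series=[
    [0, [0, 0, 1], 0],
    [0, [0, 0, 1], 0],
    [0, [0, 0, 1], 0],
    [0, [0, 0, 0], 0],
    [0, [0, 0, 0], 0],
  ],
)

```text
clock: 15.75
ee_pos: [0.4663, 0.2382, 0.0911]
ee_rot: [-2.926, -1.137, -0.003]
ft_force: [-4.8, -0.2, 31.1]
finger_gap: 0.637
finger_force: 54.9
```

Call:
drive_tool(
  series=[
    [0, [0, 0, -0.8], 0],
    [0, [0, 0, 0], 0],
    [0, [0, 0, 0], 0],
  ],
)

```text
clock: 16.05
ee_pos: [0.4663, 0.2382, 0.0912]
ee_rot: [-2.926, -1.137, -0.003]
ft_force: [-3.1, 0.4, 23.5]
finger_gap: 0.64
finger_force: 54.1
```

```bash
python3 - <<'E'
from h import *
zs=[]
for i in range(4):
    zs.append(manip.get_state()["ee_pos"][2]); k=cal("wrist");p,d=optics.capture("wrist"); P=cloud("wrist",d,k)
    r=np.hypot(P[...,0]-.4655,P[...,1]-.2363)
    a=P[(r<.024)&(P[...,2]>.105)&(P[...,2]<.135)]; b=P[(r>.032)&(r<.039)&(P[...,2]>.076)&(P[...,2]<.09)]; c=P[(r>.045)&(r<.09)&(P[...,2]>.003)&(P[...,2]<.022)]
    print([(len(x),np.median(x[:,2]).round(4)) for x in(a,b,c) if len(x)])
print(zs); cv2.imwrite("pics/w5.png",p[...,::-1]); off(.4655,.2363,.09)
for n in("side","scene"):
    p,d=optics.capture(n);P=cloud(n,d);r=np.hypot(P[...,0]-.4655,P[...,1]-.2363)
    a=P[(r<.024)&(P[...,2]>.105)&(P[...,2]<.135)]; print(n,len(a),np.percentile(a[:,2],[10,50,90]) if len(a) else 0)
    if n=="side": cv2.imwrite("pics/s4.png",cv2.resize(p[90:420,130:430,::-1],None,fx=1.8,fy=1.8))
E
```

```text
[(9051, np.float64(0.1178)), (2705, np.float64(0.0819)), (9908, np.float64(0.0118))]
[(9023, np.float64(0.1178)), (2698, np.float64(0.0819)), (9905, np.float64(0.0118))]
[(9046, np.float64(0.1178)), (2688, np.float64(0.0819)), (9922, np.float64(0.0118))]
[(9051, np.float64(0.1178)), (2712, np.float64(0.0819)), (9912, np.float64(0.0118))]
[np.float64(0.09119176716224908), np.float64(0.09117607428215338), np.float64(0.0911826371071117), np.float64(0.09117372747898575)]
tcp [0.4663 0.2382 0.0912] ydir -47.5 tilt [ 0.0027 -0.0012 -1.    ] F [-2.3 -0.5 22.6] gap 0.639 ff 54.1 q [-0.95  0.63  0.55  2.18 -0.69  0.51 -0.69]
move [-1.9  0.9  1.2]
side 157 [0.1177255  0.11958534 0.12105065]
scene 80 [0.11298057 0.11641373 0.12012324]
```

View pics/w5.png

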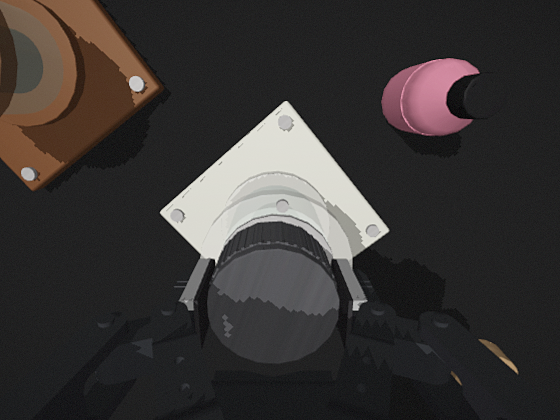

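View pics/s4.png

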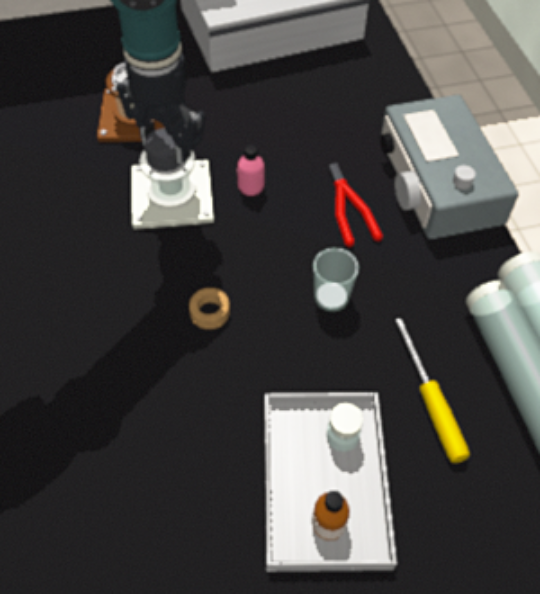

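The collar top is at 118 mm with the flange at 82 mm, so it is fully home and held down with about 23 N. The bottle stands in the tray at (332,512) and nothing else has moved.

```bash
python3 -c "
from h import *
print(close_job())"
```

```text
the job is handed in; nothing more can be done
None
```

The job is handed in after about 16 s of the 64 s: the amber bottle stands released in the tray, and the collar, turned 34° clockwise, is held fully home (top at 118 mm) with about 23 N.

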